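# Shim a rocking hotplate stirrer with a wedge

## Robot

A 6-joint arm with a two-finger parallel gripper is mounted at the origin on the work surface. World frame = base frame: x ahead of the robot, y to its left, z up, the work surface at z = 0. Lengths are in m, angles in rad, forces in N, time in s.
With the tool pointing down it reaches from about 0.3 to 0.875 m from the base axis. Payload 6.4 kg.
Tool frame: the origin (TCP) lies midway between the tips of the shut fingers; the grasp point (between the pads) lies bot.tcp_to_grasp behind it (bot.tcp_to_grasp is the distance from the TCP to the grasp point, in m); z points along the fingers, y is the line along which they close (so a half turn about z gives the same grasp; the last joint's range is limited). The gripper opens to 88 mm and grips with 3 to 60 N. Pads are 18 mm wide; open, the fingers measure 123 mm over their backs; the gripper's body (75 mm by 187 mm) begins 45 mm behind the grasp point.
Start: joints at [-1.436, 0.181, 1.607, -0, 1.354, -0.206], TCP at [0.192, -0.542, 0.239] pointing down, gripper open.
Joint ranges: [-2.99, 2.99], [-0.89, 2.07], [0.3, 2.58], [-1.14, 4.28], [0, 2.63], [-3.12, 3.12]. Speed limits (rad/s): [2.57, 2.57, 3.01, 3.14, 3.14, 3.14].

## Interface

Orientations are given as [roll, pitch, yaw] about the fixed x, y, z axes, in that order (R = Rz(yaw) Ry(pitch) Rx(roll)).
In Python, from plant import bot gives the robot as it stands.
- The arm moves only by the tool step_arm, never from a script. Its argument "steps" is a list that holds one entry, the list of rows, each a list of 6 numbers: the shift along the tool's x, y, z in mm, then the turn, a rotation vector about the tool's x, y, z in degrees. In form: [[[dx, dy, dz, ax, ay, az], ...]]. A call has 1 to 8 rows; each row is the pose to reach, as a shift and turn from the pose commanded when the call began, along the tool's axes at that moment; what a row does not reach only later rows make up. A row lasts 1/10 s, in which the tool goes at most 50 mm and 8.59 degrees, less where a joint would pass 70% of its speed; a pose out of reach is approached as far as the arm can. A call with a gripper value outside its range is refused whole. "jaw" is the opening, from 0 (shut) to 1 (fully open), set as the call begins (left out, the last holds). The fingers move at their own pace and stop on an object; "newtons" is the grip in N (left out, the last holds). Time passes only in rows, so rows that repeat a pose let the fingers close. It gives the time, the measured TCP pose, the force, the opening and the grip force at its end, in the units of the state.
- bot.read_state(): the state, without advancing time (a new reading comes with each control period).
- bot.snapshot(name): name is "side" or "top" or "wrist"; returns the picture (480x640x3 uint8, blue, green, red); there is no depth.
- bot.calibration(name): a dict with "fx", "fy", "cx", "cy" (pixels), "position" and "attitude" of the camera in the world. Camera axes: x right, y down, z forward; pixel columns grow to the right and rows downward; lengths in m; the calibration is good to about 2 mm. The wrist camera is an equidistant fisheye: a pixel r from the principal point sees the ray r / f radians off the axis. A picture is of the moment at which its call begins: read the wrist's pose just before it. calibration takes no time and is no camera call; for the wrist camera it gives the pose at the moment of the call.
- bot.hand_in(): hands the job in; it is judged then, once.
Trained networks look in the newest picture that a camera, given by its name, has taken for a name from the list of things; names that differ only in an ending like _2 or _b are one class to them, and where a whole thing is asked for, a point or a joint stands for the part that bears it (a point fixed in the world has none). Each returns a list of dicts, best first, with "conf" (0 to 1); they miss things now and then, are a little off and sometimes report something else, mostly with a low value. They report only what shows in the picture. A call takes as long as a camera call. They do not tell look-alikes from the thing itself.
- bot.look_for(camera, target): "rect" ([left, top, width, height] in pixels, round what is visible of it).
- bot.mark_of(camera, target): "position" ([column, row] in pixels: a listed point, or the origin of a listed thing).
The state is a dict: "clock": time; "q": joint angles; "joint_velocities": joint speeds; "joint_efforts": joint torques, N m; "ee_pos": TCP position; "tcp_rot": TCP orientation; "force": force on the tool from outside, world axes, zero at the start; "moment": the same for the moment, N m; "opening": finger opening in m; "grip_force": force on a finger pad.
Only numpy, scipy, OpenCV 4.12 (cv2) and the standard library are available. Lean on these libraries where they do the work, as an engineer would, in place of code of your own. Each camera call takes 0.05 s, during which the arm holds its last target. There are 200 camera calls.

## Task

The hotplate stirrer on the lab bench rocks because its near right foot (the red one, under the red dot on the housing) is too short. Push the yellow wedge along the bench with the fingertips, thin end first, under that red foot until the hotplate stands level and no longer rocks, and leave the wedge there. Do not lift the wedge or ram it in with force, do not push or lift the hotplate itself, and leave the bottle, flask and tip box where they stand.

Things in the scene. Friction and masses are not known exactly. Their poses are not given: they have to be found in the camera images.
- hotplate_base: Where the white hotplate stirrer stands (it does not slide). Housing 190 (x) x 230 (y) mm, underside 24 mm and plate top 76 mm above the bench; blue front panel with two black knobs on its -x face. Origin on the bench under the housing's centre; x from front to back, y left, z up. Feet at x = +-75, y = +-95 mm; the short one is at (-75, -95), under a red dot on the top. Turned up to 17 degrees.
- hotplate (a joint): Rocking angle of the hotplate (rad) about the diagonal through its near left and far right feet: 0 = level, all its feet down (a firm stop); 0.0765 = tipped fully, the short red foot down on the bench. Its own weight tips it towards the red foot with about 2.4 to 4 N there; the red foot is 118 mm from the diagonal and hangs 9 mm above the bench when level.
- short_foot (a point): Lowest point of the short red foot, a dome (part of a ball of 40 mm diameter), 20 mm inside the front and right sides of the housing; rises as the wedge goes under, which takes 3 to 8 N of push (up to 20 N at the first bite). The hotplate is level once the wedge's thin end is about 38 mm past this point (wedge origin about 22 mm short of it); friction then holds the wedge.
- wedge: Loose yellow wedge with black ribs, 120 mm long, 44 mm wide, 100 g: 1.5 mm thick at the thin end, sloping evenly to 24 mm at the upright back face. Origin at the centre of its underside; x points to the thin end (x = +60 mm), the back face is at x = -60 mm, z up. Thin end 35 to 80 mm short of the red foot at first, up to 30 mm to one side, turned up to 17 degrees from the hotplate's x.
- bottle: Amber bottle with blue cap, diameter 68 mm, 150 mm tall; origin at the centre of its underside. Leave alone.
- flask: Green glass conical flask, base diameter 76 mm, 120 mm tall; origin at the centre of its underside. Leave alone.
- tipbox: Low blue pipette tip box with a clear lid, 115 (x) x 80 (y) x 42 mm; origin at the centre of its underside. Leave alone.
Mind the look-alikes: they are no part of the job. Of the things that look like the wedge, the smallest one is meant.

How it is judged:
At the end, for the whole second after the job is handed in: The hotplate is level (rocking angle under 0.010 rad, about 1.2 mm at the foot) and stays so, its red foot resting on the wedge's slope (over 1.5 N, within 19 mm of the wedge's centre line), the wedge flat on the bench and at rest (value of joint hotplate below 0.01 rad and contact force between wedge and hotplate_base above 1.5 N and y of short_foot in the frame of wedge between -0.019 and 0.019 m and angle between wedge's own z axis and vertical below 0.04 rad and height (world z) of wedge below 0.004 m and linear speed of wedge below 0.01 m/s); the robot touches nothing.
It fails at once if the wedge was lifted or tipped off the bench (height (world z) of wedge above 0.012 m or angle between wedge's own z axis and vertical above 0.3 rad).
It fails at once if the robot pushed, pressed or lifted the hotplate itself (over 6 N) (contact force between any of the fingers, the arm and hotplate_base above 6 N).
It fails at once if the wedge was rammed under the foot (over 70 N on the foot) (contact force between wedge and hotplate_base above 70 N).
It fails at once if the bottle, flask or tip box was moved by over 20 mm or tipped (distance of any of bottle, flask, tipbox from where it was at the start of the episode above 0.02 m or angle between any of bottle, flask's own z axis and vertical above 0.3 rad).
It also fails if it takes over 72 s, if anything falls off the work surface, if the arm or the gripper's body presses on something with over 40 N, if the wrist force passes 120 N, or if a joint passes its speed limit or range.

## Working session

There is one attempt and no reset: what is moved stays moved. The work goes in short steps, Python scripts to look and compute and a tool call to move; the robot and the scene stay as the last step left them, time stands still between calls to the robot, and variables do not carry over. Pictures are saved under pics/ and viewed, at most 10 in all, crops included, and the job is handed in when it is done.

Besides the shell and the picture viewer there is one more tool, called after "Request:" by a JSON object that holds its "method" and its "body". step_arm: Moves the arm, as the interface text tells. Its arguments: {"type":"object","properties":{"steps":{"type":"array"},"jaw":{"type":"number"},"newtons":{"type":"number"}},"required":["steps"]}

```bash
ls; mkdir -p pics; python3 - <<'E'
from plant import bot
import cv2
for c in ("top","side"):
    im=bot.snapshot(c); cv2.imwrite(f"pics/{c}0.png",im)
    k=bot.calibration(c); print(c,{a:(b.tolist() if hasattr(b,'tolist') else b) for a,b in k.items()})
    for t in ("wedge","short_foot","hotplate_base"):
        print(t,bot.look_for(c,t),bot.mark_of(c,t))
print(bot.read_state(), bot.tcp_to_grasp)
E
```

```text
pics
top {'fx': 479.5047480009832, 'fy': 479.5047480009832, 'cx': 317.8835340811659, 'cy': 237.25734197720269, 'position': [0.4146010292771986, 0.005922248159848347, 1.1983575346952102], 'attitude': [-3.038467855397375, 0.024209824142423342, -1.5959664448993316]}
wedge [{'rect': [371.3, 215.2, 26.5, 48.6], 'conf': 0.92}, {'rect': [361.6, 299.6, 58.8, 60.4], 'conf': 0.83}, {'rect': [297.6, 86.7, 97.3, 109.3], 'conf': 0.72}, {'rect': [287.6, 255.7, 61.0, 45.0], 'conf': 0.64}] [{'position': [384.4, 237.5], 'conf': 0.86}, {'position': [321.1, 280.8], 'conf': 0.69}, {'position': [393.2, 325.5], 'conf': 0.63}, {'position': [344.2, 155.3], 'conf': 0.5}]
short_foot [{'rect': [295.0, 87.8, 102.5, 105.6], 'conf': 0.89}, {'rect': [372.1, 214.9, 26.2, 49.4], 'conf': 0.29}] [{'position': [381.8, 186.0], 'conf': 0.69}]
hotplate_base [{'rect': [294.6, 92.0, 102.4, 104.3], 'conf': 0.82}] [{'position': [343.1, 155.3], 'conf': 0.94}]
side {'fx': 503.5594589538576, 'fy': 503.5594589538576, 'cx': 320.990758365199, 'cy': 240.9708915118922, 'position': [0.24891806449624748, 0.9837827614642238, 0.604867183
[... 585 characters left out ...]
 'conf': 0.8}]
{'clock': 0.7, 'q': array([-1.43629887e+00,  1.80783378e-01,  1.60695934e+00, -2.92573118e-06,
        1.35378638e+00, -2.06325075e-01]), 'joint_velocities': array([ 0.00162242, -0.00057138,  0.00067884,  0.00069031, -0.0008854 ,
        0.00035485]), 'joint_efforts': array([-8.35084320e-04, -4.33717346e+01, -3.42115831e+01,  7.02603953e-02,
        3.09487386e-02, -3.48469916e-05]), 'ee_pos': array([ 0.19220834, -0.54196517,  0.23874349]), 'tcp_rot': array([3.14153103e+00, 1.58167402e-05, 3.40823159e-01]), 'force': array([-0.03321826, -0.79564297,  0.62194889]), 'moment': array([-0.04842293, -0.01615098, -0.01300311]), 'grip_force': 0.0, 'opening': 0.08820202485084222} 0.0187
```

```bash
python3 - <<'E'
import cv2
a=cv2.imread("pics/top0.png")[70:370,230:500]
cv2.imwrite("pics/topcrop.png",cv2.resize(a,None,fx=2,fy=2,interpolation=cv2.INTER_CUBIC))
E
```

```text
(no output)
```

View pics/topcrop.png

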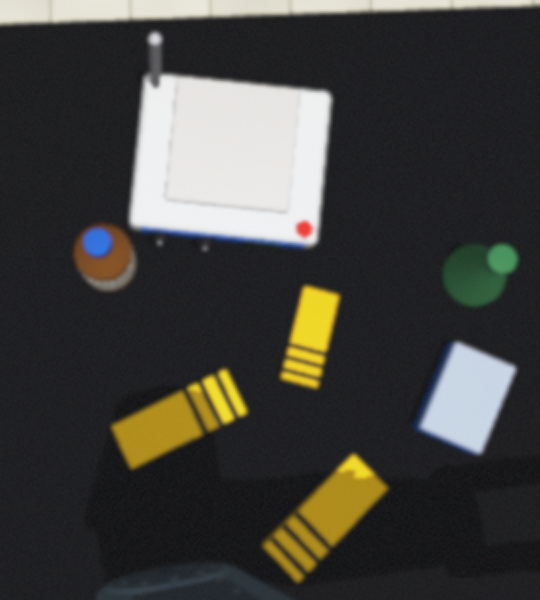

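View pics/side0.png

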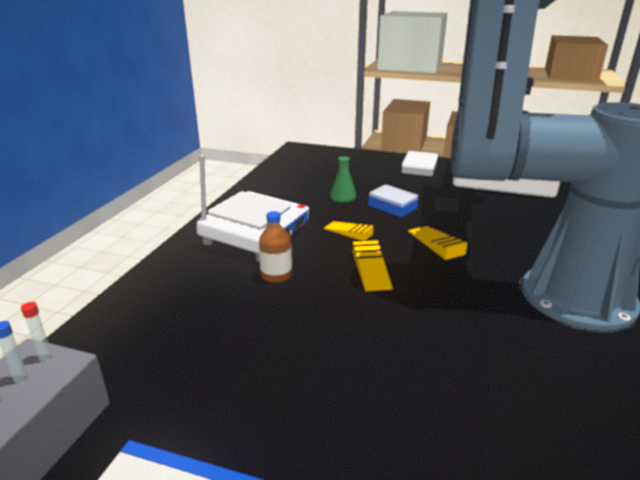

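The wedge look-alikes in the top picture are at (384,238), (318,280) and (393,327). The one at (384,238), with its thin end towards the red dot at about (382,184), is clearly the smallest and lies next to the foot, so it is the one meant. The 2x crop confirms this. Next I fit its pose and the hotplate's.

```bash
cat > h.py <<'E'
import numpy as np, cv2
from scipy.spatial.transform import Rotation as Ro
from scipy.optimize import minimize
from plant import bot
def cam(c):
    k=bot.calibration(c); return k,np.array(k["position"]),Ro.from_euler("xyz",k["attitude"]).as_matrix()
def proj(c,P,kc=None):
    k,p,R=kc or cam(c); q=(np.atleast_2d(P)-p)@R
    if c=="wrist":
        r=np.hypot(q[:,0],q[:,1]); s=np.arctan2(r,q[:,2])/np.maximum(r,1e-9)
    else: s=1/q[:,2]
    return np.c_[k["cx"]+k["fx"]*q[:,0]*s, k["cy"]+k["fy"]*q[:,1]*s]
def ray(c,uv,z,kc=None):
    k,p,R=kc or cam(c); a=(uv[0]-k["cx"])/k["fx"]; b=(uv[1]-k["cy"])/k["fy"]
    if c=="wrist":
        t=np.hypot(a,b); d=np.array([a,b,0])*np.sin(t)/t+np.array([0,0,np.cos(t)])
    else: d=np.array([a,b,1])
    d=R@d; return p+d*(z-p[2])/d[2]
V=np.array([[x,y,z] for x,zs in ((-.06,(0,.024)),(.06,(0,.0015))) for z in zs for y in (-.022,.022)])
def T(pose,P): 
    x,y,a=pose; c,s=np.cos(a),np.sin(a); P=np.atleast_2d(P)
    return np.c_[x+c*P[:,0]-s*P[:,1], y+s*P[:,0]+c*P[:,1], P[:,2]]
def wedge_mask(im,near):
    h=cv2.cvtColor(im,cv2.COLOR_BGR2HSV); m=cv2.inRange(h,(18,120,60),(35,255,255))
    m=cv2.morphologyEx(m,cv2.MORPH_CLOSE,np.ones((5,5),np.uint8))
    n,l,st,ce=cv2.connectedComponentsWithStats(m)
    big=[i for i in range(1,n) if st[i,4]>150]
    i=min(big,key=lambda i:np.hypot(*(ce[i]-near))); return (l==i).astype(np.uint8)
def fit(views,x0):
    # views: (cam,kc,mask); match silhouettes with soft (4x supersampled) IoU
    def cost(v):
        e=0
        for c,kc,m in views:
            uv=proj(c,T(v,V),kc); q=np.zeros(m.shape,np.uint8)
            cv2.fillConvexPoly(q,cv2.convexHull(np.round(uv*16).astype(np.int32)),255,cv2.LINE_AA,4)
            e+=np.abs(q/255.-m).sum()/m.sum()
        return e
    x0=np.array(x0); S=np.vstack([x0]+[x0+d for d in np.diag([.01,.01,.1])])
    r=minimize(cost,x0,method="Nelder-Mead",options=dict(initial_simplex=S,xatol=1e-5,fatol=1e-5)); return r.x,r.fun
E
python3 - <<'E'
from h import *
kt,ks=cam("top"),cam("side")
it,is_=cv2.imread("pics/top0.png"),cv2.imread("pics/side0.png")
mt=wedge_mask(it,(384,238)); ms=wedge_mask(is_,(348,228)); print(mt.sum(),ms.sum())
p0=ray("top",(384.4,237.5),.01,kt)
for v in ([("top",kt,mt)],[("side",ks,ms)],[("top",kt,mt),("side",ks,ms)]):
    w,f=fit(v,[p0[0],p0[1],0.]); print("wedge",w.round(4),np.degrees(w[2]).round(1),round(f,3))
print("foot top",ray("top",(381.8,186),0,kt),"side",ray("side",(298.9,224.2),0,ks))
print("base top",ray("top",(343.1,155.3),0,kt),"side",ray("side",(257.4,237.7),0,ks))
h=cv2.cvtColor(it,cv2.COLOR_BGR2HSV); m=(cv2.inRange(h,(0,120,100),(8,255,255))|cv2.inRange(h,(172,120,100),(180,255,255)))
n,l,st,ce=cv2.connectedComponentsWithStats(m)
for i in range(1,n):
    if st[i,4]>15: print("red",ce[i],st[i,4],ray("top",ce[i],.06,kt))
# housing white outline
m=cv2.inRange(h,(0,0,150),(180,50,255)); n,l,st,ce=cv2.connectedComponentsWithStats(m)
i=min(range(1,n),key=lambda i:np.hypot(*(ce[i]-[345,150])) if st[i,4]>2000 else 1e9)
(c,wh,a)=cv2.minAreaRect(np.argwhere(l==i)[:,::-1].astype(np.float32)); print("housing rect",c,wh,a)
b=cv2.boxPoints((c,wh,a)); print(b.round(1).tolist(),[ray("top",u,.066,kt)[:2].round(4).tolist() for u in b])
for n,u in (("flask",(467,207)),("tipbox",(462,269)),("bottle",(284,200))): print(n,ray("top",u,.02,kt)[:2].round(3))
E
```

```text
1075 2263
wedge [ 0.5338 -0.135  -0.2861] -16.4 0.107
wedge [ 0.5305 -0.135  -0.2574] -14.7 0.721
wedge [ 0.5327 -0.1353 -0.287 ] -16.4 0.83
foot top [ 0.66535648 -0.13336577  0.        ] side [ 0.66385305 -0.13318823  0.        ]
base top [ 0.74803184 -0.03791675  0.        ] side [ 0.73788007 -0.03058337  0.        ]
red [ 27.71084337 117.79518072] 83 [0.851829  0.7449418 0.06     ]
red [ 68.01190476 116.6547619 ] 84 [0.85130825 0.64345107 0.06      ]
red [381.67567568 184.        ] 37 [ 0.65770141 -0.12628367  0.06      ]
housing rect (344.9808044433594, 149.18218994140625) (94.4256820678711, 77.41439819335938) 6.009005546569824
[[294.0, 182.6999969482422], [302.1000061035156, 105.69999694824219], [396.0, 115.5999984741211], [387.8999938964844, 192.60000610351562]] [[0.6659, 0.0846], [0.8569, 0.0609], [0.8241, -0.1668], [0.635, -0.1396]]
flask [ 0.602 -0.339]
tipbox [ 0.45  -0.318]
bottle [0.633 0.114]
```

Request:
{"method": "step_arm", "body": {"steps": [[[458,-269,0,0,0,36],[458,-269,0,0,0,36],[458,-269,0,0,0,36],[458,-269,0,0,0,36],[458,-269,0,0,0,36],[458,-269,0,0,0,36],[458,-269,0,0,0,36],[458,-269,0,0,0,36]]]}}

```text
clock: 1.5
ee_pos: [0.4454, -0.2406, 0.2391]
tcp_rot: [3.141, -0.001, -0.288]
force: [-0.5, -1.3, -0.3]
opening: 0.0881
grip_force: 0.0
```

```bash
cat >> h.py <<'E'
def shift(x,y,z,yaw):
    s=bot.read_state(); R=Ro.from_euler("xyz",s["tcp_rot"]); g=Ro.from_euler("xyz",[np.pi,0,yaw])
    return (R.inv().apply(np.array([x,y,z])-s["ee_pos"])*1000).round(1),np.degrees((R.inv()*g).as_rotvec()).round(1)
E
python3 - <<'E'
from h import *
s=bot.read_state(); print(s["clock"],s["ee_pos"],s["tcp_rot"]); print(*shift(.534,-.135,.2,-.286))
E
```

```text
1.5 [ 0.4453511  -0.24055334  0.23909274] [ 3.14119798e+00 -8.37904716e-04 -2.87777850e-01]
[  55.  -126.4   39.1] [ 0.  -0.  -0.1]
```

Request:
{"method": "step_arm", "body": {"steps": [[[55,-126,39,0,0,0],[55,-126,39,0,0,0],[55,-126,39,0,0,0],[55,-126,39,0,0,0],[55,-126,39,0,0,0]]]}}

```text
clock: 2.0
ee_pos: [0.5329, -0.1361, 0.1993]
tcp_rot: [3.141, 0.001, -0.285]
force: [0.2, -0.1, -0.1]
opening: 0.0882
grip_force: 0.0
```

```bash
python3 - <<'E'
from h import *
k=cam("wrist"); im=bot.snapshot("wrist"); cv2.imwrite("pics/w1.png",im)
print(k)
mk=bot.mark_of("wrist","wedge"); print(mk); fo=bot.mark_of("wrist","short_foot"); print(fo)
for f in fo: print("foot",ray("wrist",f["position"],0,k).round(4),f["conf"])
b=bot.mark_of("wrist","hotplate_base"); print([(ray("wrist",f["position"],0,k).round(4),f["conf"]) for f in b])
u=proj("wrist",[[.534,-.135,.01]],k)[0]; print(u)
m=wedge_mask(im,u); print(m.sum(),fit([("wrist",k,m)],[.534,-.135,-.286]))
h=cv2.cvtColor(im,cv2.COLOR_BGR2HSV); mm=(cv2.inRange(h,(0,120,80),(8,255,255))|cv2.inRange(h,(172,120,80),(180,255,255)))
n,l,st,ce=cv2.connectedComponentsWithStats(mm)
for i in range(1,n):
    if st[i,4]>30: print("red",ce[i],st[i],ray("wrist",ce[i],.06,k))
E
```

```text
({'fx': 371.64829954431775, 'fy': 371.64829954431775, 'cx': 318.74630226252015, 'cy': 240.90308318877607, 'position': array([ 0.59875539, -0.15573394,  0.3444925 ]), 'attitude': array([ 2.87185467e+00, -1.49873806e-03, -1.85556586e+00])}, array([ 0.59875539, -0.15573394,  0.3444925 ]), array([[-0.28093596, -0.92491124, -0.25615267],
       [-0.95972535,  0.27116113,  0.07347722],
       [ 0.00149874,  0.2664786 , -0.96383967]]))
[{'position': [383.4, 391.1], 'conf': 0.64}, {'position': [316.7, 210.7], 'conf': 0.6}]
[]
[(array([ 0.75  , -0.0367,  0.    ]), 0.74)]
[316.34017097 215.16469565]
5489 (array([ 0.53124444, -0.1388925 , -0.23747372]), np.float64(0.4562001007362318))
red [263.77565217  80.75478261] [251  68  27  27 575] [ 0.65556323 -0.12945039  0.06      ]
```

View pics/w1.png

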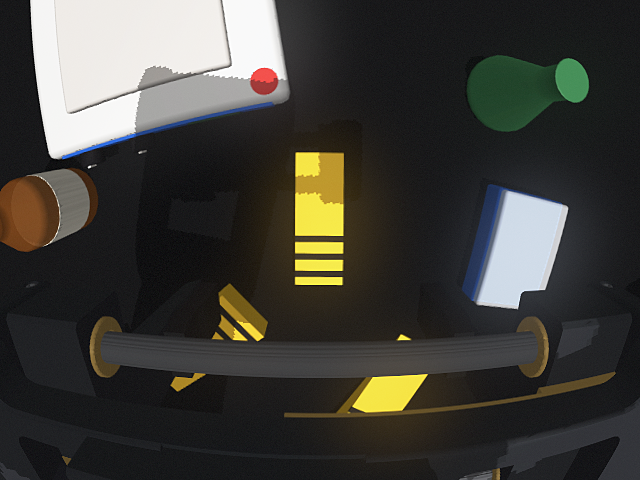

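The wrist view shows the small wedge at (320,218), its thin end up at row 152 and back at row 285, aligned with the tool. The red dot is at (264,81). I refit the wedge with a filled mask (the ribs had split it).

```bash
cat >> h.py <<'E'
def wmask(im,poly):
    h=cv2.cvtColor(im,cv2.COLOR_BGR2HSV); m=cv2.inRange(h,(18,120,60),(35,255,255))
    r=np.zeros_like(m); cv2.fillConvexPoly(r,np.int32(poly),1); m=m*r
    hull=cv2.convexHull(np.argwhere(m>0)[:,::-1].astype(np.int32)); q=np.zeros_like(m); cv2.fillConvexPoly(q,hull,1); return q
E
python3 - <<'E'
from h import *
k=cam("wrist"); im=cv2.imread("pics/w1.png")
m=wmask(im,[(280,135),(360,135),(360,295),(280,295)])
w,f=fit([("wrist",k,m)],[.534,-.135,-.286]); print(w,f)
F=np.array([.661,-.126]); d=F-w[:2]; c,s=np.cos(w[2]),np.sin(w[2]); print("foot in wedge",c*d[0]+s*d[1],-s*d[0]+c*d[1])
print(shift(w[0]-.0,w[1],.012,w[2]))
E
```

```text
[ 0.53058199 -0.13872116 -0.28926688] 0.19989246067339872
foot in wedge 0.12137086278627274 0.04939433112342007
(array([ -1.9,   0.9, 188.3]), array([ 0., -0., -0.]))
```

```bash
python3 - <<'E'
from h import *
k=cam("wrist")
for u,z in (((295,152),.0015),((344,152),.0015),((295,285),.024),((343,285),.024),((295,285),0)): print(u,ray("wrist",u,z,k).round(4))
print(proj("wrist",T([.5306,-.1387,-.289],V),k).round(0).tolist())
E
```

```text
(295, 152) [ 0.5948 -0.135   0.0015]
(344, 152) [ 0.582  -0.1781  0.0015]
(295, 285) [ 0.4787 -0.1     0.024 ]
(343, 285) [ 0.4659 -0.143   0.024 ]
(295, 285) [ 0.4698 -0.0957  0.    ]
[[341.0, 275.0], [297.0, 275.0], [342.0, 284.0], [295.0, 284.0], [343.0, 152.0], [295.0, 152.0], [343.0, 152.0], [295.0, 152.0]]
```

```bash
python3 - <<'E'
from h import *
print(shift(.5114,-.133,.006,-.289))
E
```

```text
(array([-21.9,   0.9, 194.3]), array([ 0., -0., -0.]))
```

Request:
{"method": "step_arm", "body": {"steps": [[[-22,1,50,0,0,0],[-22,1,100,0,0,0],[-22,1,145,0,0,0],[-22,1,170,0,0,0],[-22,1,185,0,0,0],[-22,1,192,0,0,0],[-22,1,193,0,0,0],[-22,1,193,0,0,0]]]}}

```text
clock: 3.0
ee_pos: [0.5125, -0.1325, 0.0081]
tcp_rot: [3.141, -0.003, -0.288]
force: [-0.1, -0.1, 1.0]
opening: 0.0884
grip_force: 0.0
```

Request:
{"method": "step_arm", "body": {"steps": [[[0,0,0,0,0,0],[0,0,0,0,0,0],[0,0,0,0,0,0],[0,0,0,0,0,0],[0,0,0,0,0,0],[0,0,0,0,0,0],[0,0,0,0,0,0],[0,0,0,0,0,0]]], "jaw": 0.44, "newtons": 3}}

```text
clock: 3.8
ee_pos: [0.5114, -0.1316, 0.0068]
tcp_rot: [-3.141, 0.0, -0.288]
force: [0.7, 1.2, 1.8]
opening: 0.0438
grip_force: 3.0
```

Request:
{"method": "step_arm", "body": {"steps": [[[-0.5,-1,0,0,0,-2],[-1,-2.5,0,0,0,-4],[-1.5,-4,0,0,0,-6],[-2,-5,0,0,0,-8],[-2.5,-6,0,0,0,-10],[-3,-7,0,0,0,-12],[-3.4,-8,0,0,0,-14],[-3.4,-8,0,0,0,-15.5]]]}}

```text
clock: 4.6
ee_pos: [0.5105, -0.1232, 0.0068]
tcp_rot: [3.141, -0.0, -0.016]
force: [0.1, -0.2, 1.1]
opening: 0.0442
grip_force: 3.0
```

Request:
{"method": "step_arm", "body": {"steps": [[[0,0,0,0,0,0],[0,0,0,0,0,0],[0,0,0,0,0,0],[0,0,0,0,0,0]]], "jaw": 0.9}}

```text
clock: 5.0
ee_pos: [0.5103, -0.1231, 0.0067]
tcp_rot: [-3.142, 0.0, -0.017]
force: [0.2, 0.4, 0.6]
opening: 0.074
grip_force: 0.0
```

Request:
{"method": "step_arm", "body": {"steps": [[[0,0,-50,0,0,0],[0,0,-100,0,0,0],[0,0,-150,0,0,0],[0,0,-150,0,0,0],[0,0,-150,0,0,0]]]}}

```text
clock: 5.5
ee_pos: [0.5112, -0.1235, 0.1581]
tcp_rot: [3.14, -0.003, -0.017]
force: [-0.3, -0.0, -1.0]
opening: 0.0794
grip_force: 0.0
```

```bash
python3 - <<'E'
from h import *
k=cam("wrist"); im=bot.snapshot("wrist"); cv2.imwrite("pics/w2.png",im)
fo=bot.mark_of("wrist","short_foot"); print([(ray("wrist",f["position"],0,k).round(4),f["conf"]) for f in fo])
P=proj("wrist",T([.5306,-.124,-.02],V*[1.12,1.6,1]),k); P=cv2.convexHull(np.float32(P))[:,0]
m=wmask(im,P); w,f=fit([("wrist",k,m)],[.5306,-.124,-.02]); print(w,f)
h=cv2.cvtColor(im,cv2.COLOR_BGR2HSV); mm=(cv2.inRange(h,(0,120,80),(8,255,255))|cv2.inRange(h,(172,120,80),(180,255,255)))
n,l,st,ce=cv2.connectedComponentsWithStats(mm)
for i in range(1,n):
    if st[i,4]>100: print("red",ce[i],st[i,4],ray("wrist",ce[i],.06,k))
s=bot.read_state(); print(s["ee_pos"],s["tcp_rot"],s["clock"])
E
```

```text
[(array([ 0.445, -0.32 ,  0.   ]), 0.3)]
[ 0.52953669 -0.12418995 -0.01532491] 0.21921271566032638
red [320.91643836  31.13287671] 730 [ 0.65416518 -0.12819562  0.06      ]
[ 0.5093709  -0.12260353  0.15527953] [-3.14051869e+00  2.28744065e-03 -1.71165255e-02] 5.6
```

View pics/w2.png

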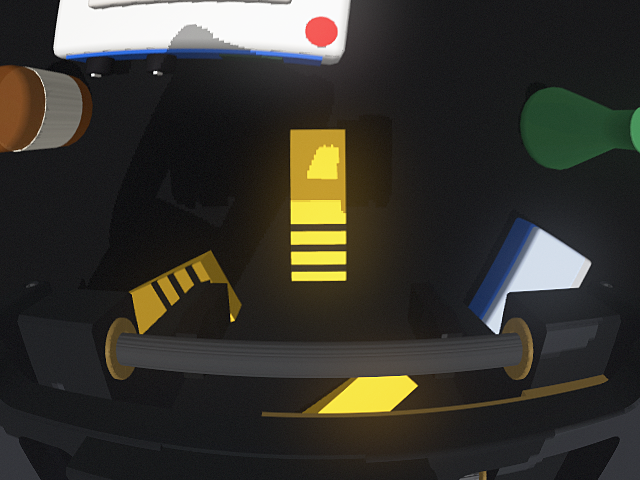

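```bash
python3 - <<'E'
from h import *
k=cam("wrist")
for u in ((240,318),(211,252),(418,386),(385,372)): print(ray("wrist",u,.01,k).round(3))
kt=cam("top")
for u in ((353.5,275.5),(343.5,255),(407,297),(424,314)): print(ray("top",u,.01,kt).round(3))
print(shift(.4446,-.123,.008,-.0155))
E
```

```text
[ 0.428 -0.052  0.01 ]
[ 0.489 -0.032  0.01 ]
[ 0.346 -0.219  0.01 ]
[ 0.366 -0.184  0.01 ]
[ 0.441 -0.054  0.01 ]
[ 0.492 -0.031  0.01 ]
[ 0.385 -0.183  0.01 ]
[ 0.343 -0.222  0.01 ]
(array([-64.4,   1.7, 147.4]), array([-0.1,  0.1, -0.1]))
```

Request:
{"method": "step_arm", "body": {"steps": [[[-40,2,0,0,0,0],[-64,2,30,0,0,0],[-64,2,75,0,0,0],[-64,2,115,0,0,0],[-64,2,138,0,0,0],[-64,2,145,0,0,0],[-64,2,147,0,0,0],[-64,2,147,0,0,0]]], "jaw": 0.2}}

```text
clock: 6.4
ee_pos: [0.4465, -0.124, 0.0098]
tcp_rot: [-3.141, 0.0, -0.017]
force: [0.3, -0.1, 0.4]
opening: 0.0185
grip_force: 0.0
```

```bash
python3 - <<'E'
from h import *
s=bot.read_state(); print(s["ee_pos"],s["tcp_rot"],s["opening"],s["force"]); print(shift(.4705,-.1234,.008,-.0155), shift(.56,-.125,.008,-.0155))
E
```

```text
[ 0.44651392 -0.1240485   0.00984472] [-3.14145712e+00  1.87205225e-04 -1.70337831e-02] 0.018452509210213658 [ 0.3051011  -0.07945864  0.43246908]
(array([24. , -1.1,  1.8]), array([-0. ,  0. , -0.1])) (array([113.5,  -1. ,   1.8]), array([-0. ,  0. , -0.1]))
```

Request:
{"method": "step_arm", "body": {"steps": [[[8,-1,2,0,0,0],[15,-1,2,0,0,0],[22,-1,2,0,0,0],[30,-1,2,0,0,0],[38,-1,2,0,0,0],[46,-1,2,0,0,0],[54,-1,2,0,0,0],[60,-1,2,0,0,0]]]}}

```text
clock: 7.2
ee_pos: [0.5072, -0.124, 0.0077]
tcp_rot: [3.142, -0.0, -0.017]
force: [-1.5, -0.4, 1.2]
opening: 0.0173
grip_force: 0.7
```

```bash
python3 - <<'E'
from h import *
k=cam("wrist"); im=bot.snapshot("wrist"); cv2.imwrite("pics/w3.png",im); s=bot.read_state(); print(s["ee_pos"],s["tcp_rot"],s["force"])
x0=[s["ee_pos"][0]+.069,s["ee_pos"][1],s["tcp_rot"][2]]
P=proj("wrist",T(x0,V*[1.3,1.6,1]),k); P=cv2.convexHull(np.float32(P))[:,0]
m=wmask(im,P); w,f=fit([("wrist",k,m)],x0); print(x0,w,f)
E
```

```text
[ 0.50801301 -0.12426117  0.00790514] [ 3.14119646e+00 -1.30719321e-03 -1.69938900e-02] [ 0.32440168 -0.16738611 -0.52344221]
[np.float64(0.5770130088870069), np.float64(-0.12426117282980428), np.float64(-0.016993890009950885)] [ 0.57497751 -0.12541283 -0.02259258] 0.38297433739857906
```

View pics/w3.png

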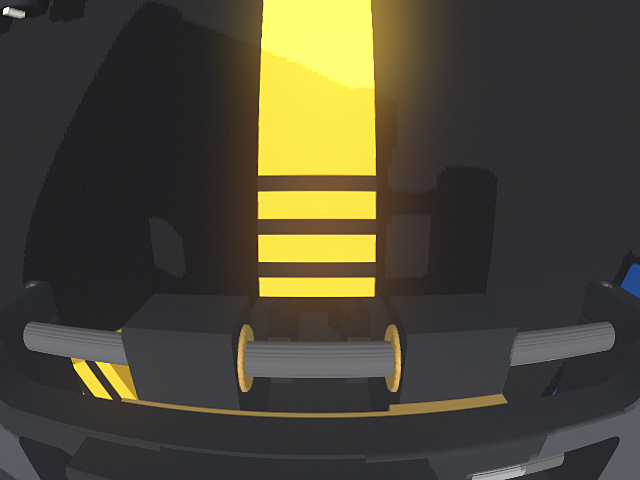

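The wrist view shows the wedge straight ahead of the fingers, back edge at (317,297), centred and not turned. I'll push on slowly.

Request:
{"method": "step_arm", "body": {"steps": [[[3,0,0,0,0,0],[6,0,0,0,0,0],[9,0,0,0,0,0],[12,0,0,0,0,0],[14,0,0,0,0,0],[16,0,0,0,0,0],[18,0,0,0,0,0],[20,0,0,0,0,0]]]}}

```text
clock: 8.05
ee_pos: [0.5242, -0.1241, 0.0075]
tcp_rot: [-3.141, 0.005, -0.016]
force: [-14.7, -1.8, 11.5]
opening: 0.0175
grip_force: 7.4
```

Request:
{"method": "step_arm", "body": {"steps": [[[1.5,0,0,0,0,0],[3,0,0,0,0,0],[4.5,0,0,0,0,0],[6,0,0,0,0,0],[7.5,0,0,0,0,0],[9,0,0,0,0,0],[10.5,0,0,0,0,0],[12,0,0,0,0,0]]]}}

```text
clock: 8.85
ee_pos: [0.5351, -0.1239, 0.0073]
tcp_rot: [-3.14, 0.008, -0.016]
force: [-14.8, 0.6, 10.3]
opening: 0.0177
grip_force: 6.9
```

Request:
{"method": "step_arm", "body": {"steps": [[[2,0,-1,0,0,0],[4,0,-1,0,0,0],[6,0,-1,0,0,0],[8,0,-1,0,0,0],[10,0,-1,0,0,0],[12,0,-1,0,0,0],[14,0,-1,0,0,0],[16,0,-1,0,0,0]]]}}

```text
clock: 9.65
ee_pos: [0.5519, -0.124, 0.0074]
tcp_rot: [-3.14, 0.006, -0.017]
force: [-6.9, 0.4, 0.1]
opening: 0.0177
grip_force: 3.2
```

```bash
cat >> h.py <<'E'
def corner_check():
    im=bot.snapshot("side"); mk=bot.mark_of("side","short_foot"); print([(m["position"],m["conf"]) for m in mk]); return im
E
python3 - <<'E'
from h import *
im=corner_check(); cv2.imwrite("pics/s4.png",im); a=np.hstack([cv2.imread("pics/side0.png")[140:280,190:380],im[140:280,190:380]])
cv2.imwrite("pics/s4c.png",cv2.resize(a,None,fx=2.1,fy=2.1,interpolation=cv2.INTER_CUBIC))
E
```

```text
[([298.2, 223.1], 0.92), ([314.8, 228.9], 0.29)]
```

View pics/s4c.png

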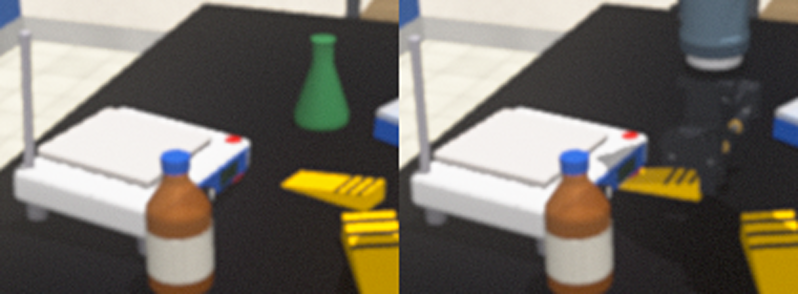

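The red dot has risen but the plate is not yet level. I'll go on in small steps, watching the force for the firm stop.

Request:
{"method": "step_arm", "body": {"steps": [[[1.5,0,0,0,0,0],[3,0,0,0,0,0],[4.5,0,0,0,0,0],[6,0,0,0,0,0],[7.5,0,0,0,0,0],[9,0,0,0,0,0],[9,0,0,0,0,0]]]}}

```text
clock: 10.45
ee_pos: [0.5616, -0.1244, 0.0077]
tcp_rot: [-3.14, 0.004, -0.017]
force: [-4.8, -0.1, -1.6]
opening: 0.0177
grip_force: 2.6
```

Request:
{"method": "step_arm", "body": {"steps": [[[0.7,0,0,0,0,0],[1.4,0,0,0,0,0],[2,0,0,0,0,0],[2,0,0,0,0,0]]]}}

```text
clock: 10.85
ee_pos: [0.5636, -0.1244, 0.0077]
tcp_rot: [-3.14, 0.004, -0.017]
force: [-5.5, 0.9, -1.0]
opening: 0.0173
grip_force: 2.6
```

Request:
{"method": "step_arm", "body": {"steps": [[[0.7,0,0,0,0,0],[1.4,0,0,0,0,0],[2,0,0,0,0,0],[2,0,0,0,0,0]]]}}

```text
clock: 11.25
ee_pos: [0.5656, -0.1245, 0.0077]
tcp_rot: [-3.14, 0.004, -0.017]
force: [-5.7, -0.3, -2.0]
opening: 0.0178
grip_force: 2.5
```

Request:
{"method": "step_arm", "body": {"steps": [[[0.7,0,0,0,0,0],[1.4,0,0,0,0,0],[2,0,0,0,0,0],[2,0,0,0,0,0]]]}}

```text
clock: 11.65
ee_pos: [0.5677, -0.1245, 0.0077]
tcp_rot: [-3.14, 0.004, -0.017]
force: [-4.8, 1.3, -1.9]
opening: 0.0176
grip_force: 2.5
```

Request:
{"method": "step_arm", "body": {"steps": [[[0.7,0,0,0,0,0],[1.4,0,0,0,0,0],[2,0,0,0,0,0],[2,0,0,0,0,0]]]}}

```text
clock: 12.05
ee_pos: [0.5697, -0.1246, 0.0078]
tcp_rot: [-3.14, 0.004, -0.017]
force: [-5.1, 0.5, -1.7]
opening: 0.0178
grip_force: 2.6
```

Request:
{"method": "step_arm", "body": {"steps": [[[0.7,0,0,0,0,0],[1.4,0,0,0,0,0],[2,0,0,0,0,0],[2,0,0,0,0,0]]]}}

```text
clock: 12.45
ee_pos: [0.5713, -0.1246, 0.0075]
tcp_rot: [-3.14, 0.004, -0.017]
force: [-5.9, 0.3, -2.4]
opening: 0.0178
grip_force: 3.0
```

```bash
python3 - <<'E'
from h import *
def dot(c,im,near):
    h=cv2.cvtColor(im,cv2.COLOR_BGR2HSV); mm=(cv2.inRange(h,(0,120,80),(8,255,255))|cv2.inRange(h,(172,120,80),(180,255,255)))
    n,l,st,ce=cv2.connectedComponentsWithStats(mm)
    return [(ce[i].round(2),st[i,4]) for i in range(1,n) if np.hypot(*(ce[i]-near))<25 and st[i,4]>8]
im=bot.snapshot("side"); it=bot.snapshot("top"); cv2.imwrite("pics/s5.png",im)
for f in ("side0","s4","s5"): print(f,dot("side",cv2.imread(f"pics/{f}.png"),(302,207)))
print(dot("top",cv2.imread("pics/top0.png"),(382,184)),dot("top",it,(382,184)))
ks=cam("side")
print(proj("side",[[.656,-.128,.059],[.66,-.126,.068]],ks)) # tipped vs level
E
```

```text
side0 [(array([301.23, 205.5 ]), np.int32(22))]
s4 [(array([300. , 203.5]), np.int32(20))]
s5 [(array([298.86, 202.57]), np.int32(21))]
[(array([381.68, 184.  ]), np.int32(37))] []
[[300.64232969 205.09470791]
 [298.85247396 202.01826338]]
```

Request:
{"method": "step_arm", "body": {"steps": [[[0.5,0,0,0,0,0],[1,0,0,0,0,0],[1,0,0,0,0,0]]]}}

```text
clock: 12.85
ee_pos: [0.5717, -0.1245, 0.0074]
tcp_rot: [-3.14, 0.006, -0.017]
force: [-8.2, -0.5, -0.1]
opening: 0.0175
grip_force: 4.1
```

Request:
{"method": "step_arm", "body": {"steps": [[[0.5,0,0,0,0,0],[1,0,0,0,0,0],[1,0,0,0,0,0]]]}}

```text
clock: 13.15
ee_pos: [0.5719, -0.1245, 0.0074]
tcp_rot: [-3.14, 0.008, -0.017]
force: [-12.1, 0.2, 2.6]
opening: 0.0177
grip_force: 6.0
```

Request:
{"method": "step_arm", "body": {"steps": [[[0.5,0,0,0,0,0],[1,0,0,0,0,0],[1,0,0,0,0,0]]]}}

```text
clock: 13.45
ee_pos: [0.572, -0.1244, 0.0074]
tcp_rot: [-3.14, 0.01, -0.017]
force: [-15.1, -1.1, 6.0]
opening: 0.0179
grip_force: 7.8
```

The tool has stalled at x = 0.572 while the force climbs to 15 N, which is the firm stop. So the plate is level. I'll back off and check.

Request:
{"method": "step_arm", "body": {"steps": [[[-3,0,0,0,0,0],[-12,0,0,0,0,0],[-30,0,0,0,0,0],[-35,0,-20,0,0,0],[-40,0,-70,0,0,0],[-60,0,-120,0,0,0],[-90,0,-150,0,0,0],[-100,0,-150,0,0,0]]]}}

```text
clock: 14.25
ee_pos: [0.478, -0.1248, 0.1642]
tcp_rot: [3.137, -0.009, -0.017]
force: [1.2, 0.0, 0.2]
opening: 0.0171
grip_force: 0.0
```

```bash
python3 - <<'E'
from h import *
k=cam("wrist"); im=bot.snapshot("wrist"); a=bot.snapshot("side"); cv2.imwrite("pics/s6.png",a)
h=cv2.cvtColor(a,cv2.COLOR_BGR2HSV); mm=(cv2.inRange(h,(0,120,80),(8,255,255))|cv2.inRange(h,(172,120,80),(180,255,255)))
n,l,st,ce=cv2.connectedComponentsWithStats(mm); print([(ce[i],st[i,4]) for i in range(1,n) if np.hypot(*(ce[i]-[300,204]))<25])
h=cv2.cvtColor(im,cv2.COLOR_BGR2HSV); mm=(cv2.inRange(h,(0,120,80),(8,255,255))|cv2.inRange(h,(172,120,80),(180,255,255)))
n,l,st,ce=cv2.connectedComponentsWithStats(mm); print([(ce[i],st[i,4],ray("wrist",ce[i],.068,k)) for i in range(1,n) if st[i,4]>100])
s=bot.read_state(); print(s["ee_pos"],s["force"],s["clock"])
b=cv2.resize(a[140:280,190:380],(640,472),interpolation=cv2.INTER_CUBIC)
cv2.imwrite("pics/f.png",cv2.resize(np.hstack([cv2.resize(im,(629,472)),b]),(800,298)))
E
```

```text
[(array([299.27272727, 202.45454545]), np.int32(22)), (array([302., 221.]), np.int32(3))]
[]
[ 0.4761726  -0.12372168  0.15965734] [-0.26636234  0.32502939 -0.37147734] 14.35
```

View pics/f.png

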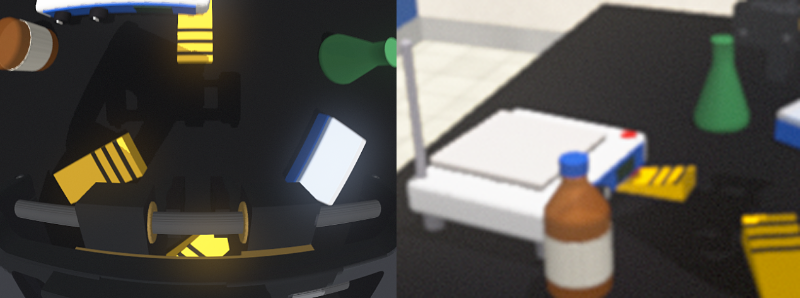

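The wedge sits under the red foot, still straight, with its back at about (195,62). The plate is level, the red dot stayed at its raised position (299,202), and nothing else has moved. I'm handing in.

```bash
python3 -c "
from plant import bot
print(bot.hand_in())"
```

```text
the job is handed in; nothing more can be done
None
```

I pushed the small yellow wedge under the red foot until the hotplate reached its firm level stop, backed the arm clear and handed the job in; no verdict came back. To line the wedge up first, I held its sides with a 3 N grip and slid it along the bench.

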